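# Thread the drum axle through both fork bushings of the robot chassis and hold it

## Robot

A 6-joint arm with a two-finger parallel gripper is mounted at the origin on the work surface. World frame = base frame: x ahead of the robot, y to its left, z up, the work surface at z = 0. Lengths are in m, angles in rad, forces in N, time in s.
With the tool pointing down it reaches from about 0.375 to 0.9 m from the base axis. Payload 3.1 kg.
Tool frame: the origin (TCP) lies between the finger pads; the fingertips stand 25 mm ahead of it and the grasp point (between the pads) lies 6 mm ahead of it; y points along the fingers, x is the direction in which the jaws open and shut, and the axes are right-handed (so a half turn about y gives the same grasp; the last joint's range is limited). The gripper opens to 87 mm and grips with 3 to 60 N. Pads are 19 mm wide; open, the fingers measure 117 mm over their backs; the gripper's body (75 mm by 190 mm) begins 51 mm behind the grasp point.
Start: joints at [-1.496, 0.527, 1.433, -0, 1.181, -0.178], TCP at [0.156, -0.605, 0.248] pointing down, gripper open.
Joint ranges: [-3.08, 3.08], [-0.75, 2.2], [0.22, 2.44], [-1.43, 4.57], [0, 2.65], [-2.85, 2.85]. Speed limits (rad/s): [2.79, 2.79, 3.14, 3.14, 3.14, 3.14].

## Interface

Orientations are given as a unit quaternion [x, y, z, w].
In Python, from rig import robot gives the robot as it stands.
- The arm moves only by the tool carry_out, never from a script. Its argument "moves" is a list of rows, each a list of 7 numbers: the opening, from 0 (shut) to 1 (fully open), then the shift along the tool's x, y, z in cm, then the turn, a rotation vector about the tool's x, y, z in rad. In form: [[grip, x, y, z, rx, ry, rz], ...]. A call has 1 to 20 rows; each row is the pose to reach, as a shift and turn from the pose commanded when the call began, along the tool's axes at that moment; what a row does not reach only later rows make up. A row lasts 1/10 s, in which the tool goes at most 50 mm and 8.59 degrees, less where a joint would pass 70% of its speed; a pose out of reach is approached as far as the arm can. A call with a gripper value outside its range is refused whole. The fingers move at their own pace and stop on an object; "force" is the grip in N (left out, the last holds). Time passes only in rows, so rows that repeat a pose let the fingers close. It gives the time, the measured TCP pose, the force and the opening at its end, in the units of the state.
- robot.get_obs(): the state, without advancing time (a new reading comes with each control period).
- robot.camera(name): name is "scene" or "top" or "wrist"; returns the picture (384x512x3 uint8, red, green, blue); there is no depth.
- robot.camera_params(name): a dict with "fx", "fy", "cx", "cy" (pixels), "extrinsics" (4x4, takes a point from camera to world coordinates); the wrist camera has in their place "mount" (4x4, takes a point from camera to tool coordinates, whose origin is the TCP and whose axes are the tool frame's). Camera axes: x right, y down, z forward; pixel columns grow to the right and rows downward; lengths in m; the calibration is good to about 2 mm. A picture is of the moment at which its call begins: read the wrist's pose just before it. camera_params takes no time and is no camera call.
- robot.hand_in(): hands the job in, once; it reports no verdict.
The state is a dict: "time": time; "q": joint angles; "joint_velocities": joint speeds; "joint_torque": joint torques, N m; "position": TCP position; "tool_rot": TCP orientation; "ft_force": force on the tool from outside, world axes, zero at the start; "moment": the same for the moment, N m; "grip_width": finger opening in m.
Only numpy, scipy, OpenCV 4.12 (cv2) and the standard library are available. Lean on these libraries where they do the work, as an engineer would, in place of code of your own. Each camera call takes 0.05 s, during which the arm holds its last target.

## Task

Lift the long axle with the red hub out of its cradle and thread it, round nose first, through the orange bushing on the little robot chassis and then on through the blue one, until its nose sticks out beyond the blue bushing by a centimetre or more. Finish while still gripping the axle and holding it still there, spanning both bushings, so that a colleague can fit the collar: do not let go. Leave the short axle and the other loose things on the bench where they are.

Things in the scene. Friction and masses are not known exactly. Their poses are not given: they have to be found in the camera images.
- axle: the long axle, loose, about 120 g: bright aluminium rod 12 mm thick, 145 mm long, with a hemispherical nose, in a RED square hub 24 x 24 mm, 40 mm long. Origin at the hub's centre; x along the rod to the nose (hub x -20 to +20 mm, rod +20 to +165), z up at the start. Centre of mass about 40 mm ahead of the origin. It starts level in its cradle, axis 45 mm above the bench
- cradle_a: fixed cradle of the long axle: board 150 x 50 x 8 mm; a block 16 mm wide, 30 mm long, top 33 mm above the bench, under the hub; 60 mm ahead, under the rod, a post 34 mm wide, 49 mm high, with a notch 18 mm wide open to the top. Hub flats are free to grip from above. Origin on the bench under the hub block, x as the axle's
- axle_nose (a point): the tip of the long axle's round nose, on its axis, 165 mm from the hub's centre; same axes as the axle
- chassis: robot chassis, fixed: black body 110 (x) x 240 (y) mm, top 48 mm above the bench, a 72 mm wheel at each y end (308 mm overall), two upright plates 15 mm thick, 60 mm wide, tops 109 mm high, with an orange bushing at x = -40 mm and a blue one at x = +40 mm. Origin on the bench under its middle; x from orange to blue (threading direction), z up. Both holes lie on the line y = 0, 87 mm up
- orange_mouth (a point): centre of the mouth of the orange bushing on its outer face, where the axle enters: chassis x = -47.5 mm, 87 mm above the bench; axes as the chassis. The hole is 16 mm in diameter, 15 mm deep, right through, with a 3 mm wide chamfer at this mouth
- blue_mouth (a point): centre of the hole in the outer face of the blue bushing, where the axle comes out: chassis x = +47.5 mm, 87 mm above the bench; axes as the chassis (x outwards). Hole 16 mm in diameter, 15 mm deep, right through, with a 3 mm chamfer on the inner face that looks to the orange bushing; 65 mm of free space between the bushings
- stub_axle: bystander: the short axle, loose, like the long one but with a YELLOW hub and a rod only 70 mm long; too short for the job. It lies in a second, like cradle beside the first; the two change places from start to start. Origin at its hub's centre
- red_bottle: bystander: red bottle 48 mm in diameter, 130 mm high, standing; origin under its middle
- blue_bottle: bystander: blue glue bottle with white cap, 36 mm in diameter, 110 mm high, standing; origin under its middle
- spare_wheel: bystander: black rubber wheel 72 mm in diameter, 32 mm high, lying flat; origin under its middle
- collar: bystander: steel shaft collar 28 mm in diameter, 10 mm high, lying flat; origin under its middle
- screwdriver: bystander: screwdriver with orange handle lying on the bench
- carton: bystander: green box 70 x 90 x 60 mm; origin under its middle
There are look-alikes about, which are no part of the job. Leave any pink look-alike of the axle alone.

How it is judged:
By the outcome, as a careful person would: the job done as asked, in the order asked, and still so for the second after the job is handed in, while the arm keeps its last pose, push and grip.
It also fails if it takes over 48 s, if anything falls off the work surface, if the arm or the gripper's body presses on something with over 40 N, if the wrist force passes 120 N, or if a joint passes its speed limit or range.

## Working session

There is one attempt and no reset: what is moved stays moved. The work goes in short steps, Python scripts to look and compute and a tool call to move; the robot and the scene stay as the last step left them, time stands still between calls to the robot, and variables do not carry over. Pictures are saved under pics/ and viewed, and the job is handed in when it is done.

Besides the shell and the picture viewer there is one more tool, called after "Call:" in YAML: its name, and indented under it one key for each argument. carry_out: Moves the arm, as the interface text tells. Its arguments: {"type":"object","properties":{"moves":{"type":"array"},"force":{"type":"number"}},"required":["moves"]}

```bash
mkdir -p pics; ls; python3 - <<'E'
from rig import robot
import cv2
o=robot.get_obs();print({k:(v if not hasattr(v,'round') else v) for k,v in o.items()})
for n in("scene","top","wrist"):
    cv2.imwrite(f"pics/{n}0.png",robot.camera(n)[:,:,::-1])
    print(n,robot.camera_params(n))
E
```

```text
pics
{'time': 0.0, 'q': array([-1.49651009e+00,  5.28455980e-01,  1.43389123e+00, -7.62041196e-06,
        1.18134318e+00, -1.78538142e-01]), 'joint_velocities': array([-0.0007385 ,  0.00086206, -0.00064751,  0.00060114, -0.00035656,
       -0.00148222]), 'joint_torque': array([ 4.84416923e-04, -4.40039134e+01, -1.76591992e+01,  6.33283798e-02,
        5.80472499e-02, -1.71294791e-04]), 'position': array([ 0.15629094, -0.60446145,  0.24658133]), 'tool_rot': array([-0.55849914,  0.43346962, -0.43247312,  0.5595979 ]), 'ft_force': array([ 0.15136694, -0.89647104, -0.38517378]), 'moment': array([ 0.04896004, -0.05232282,  0.01293   ]), 'grip_width': 0.08691497822298072}
scene {'fx': 385.2505254208759, 'fy': 385.2505254208759, 'cx': 252.08850474005186, 'cy': 193.82242650752107, 'extrinsics': array([[-0.43914712,  0.54420721, -0.71483447,  1.41717344],
       [ 0.89806039,  0.28826285, -0.33225302,  0.43072425],
       [ 0.02524573, -0.78787248, -0.61532074,  0.83059898],
       [ 0.        ,  0.        ,  0.        ,  1.        ]])}
top {'fx': 421.39846054127383, 'fy': 421.39846054127383
[... 168 characters left out ...]
03e-01, -1.97641569e-02,  1.52777192e-03,
        -2.68557138e-04],
       [-2.22553817e-04, -6.58739660e-02, -9.97827927e-01,
         1.31642446e+00],
       [ 0.00000000e+00,  0.00000000e+00,  0.00000000e+00,
         1.00000000e+00]])}
wrist {'fx': 310.95443416724453, 'fy': 310.95443416724453, 'cx': 258.0832319974084, 'cy': 195.17889315695805, 'mount': array([[ 9.99999751e-01,  6.90651625e-04,  1.41824313e-04,
         3.03077425e-04],
       [ 4.69649095e-05, -2.65953929e-01,  9.63985739e-01,
        -1.36479860e-01],
       [ 7.03497051e-04, -9.63985493e-01, -2.65953895e-01,
         7.18603160e-02],
       [ 0.00000000e+00,  0.00000000e+00,  0.00000000e+00,
         1.00000000e+00]])}
```

View pics/top0.png

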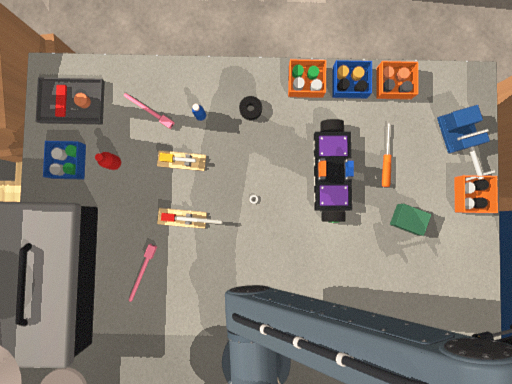

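View pics/scene0.png

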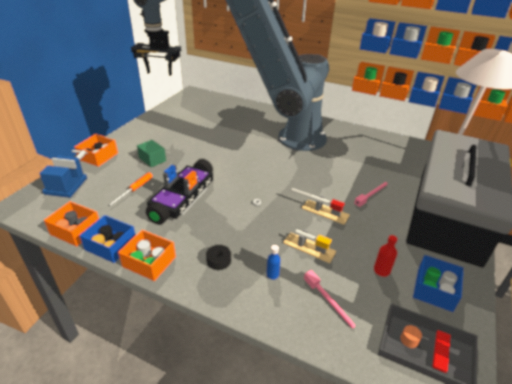

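View pics/wrist0.png

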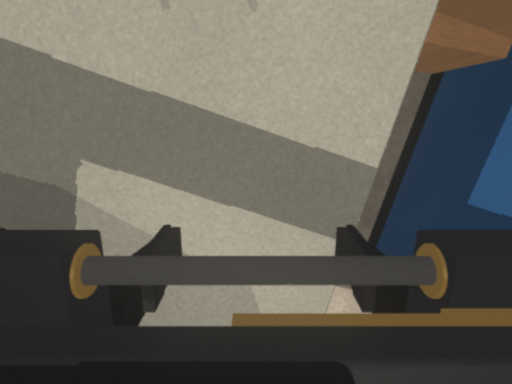

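```bash
cat >h.py <<'E'
import numpy as np,cv2
from rig import robot
def ray(P,uv,T=None):
    T=P["extrinsics"] if T is None else T
    d=T[:3,:3]@np.array([(uv[0]-P["cx"])/P["fx"],(uv[1]-P["cy"])/P["fy"],1.]);return T[:3,3],d
def onz(P,uv,z,T=None):
    o,d=ray(P,uv,T);return o+d*(z-o[2])/d[2]
def proj(P,X,T=None):
    T=P["extrinsics"] if T is None else T
    c=T[:3,:3].T@(np.asarray(X)-T[:3,3]);return np.array([P["fx"]*c[0]/c[2]+P["cx"],P["fy"]*c[1]/c[2]+P["cy"]])
def blobs(hsv,lo,hi,roi,minA=10):
    m=cv2.inRange(hsv,np.array(lo),np.array(hi));k=np.zeros_like(m);x0,y0,x1,y1=roi;k[y0:y1,x0:x1]=m[y0:y1,x0:x1]
    n,l,s,c=cv2.connectedComponentsWithStats(k)
    return k,[(c[i].round(2).tolist(),s[i].tolist()) for i in range(1,n) if s[i,4]>=minA]
E
python3 - <<'E'
from h import *
im=cv2.imread("pics/top0.png");hsv=cv2.cvtColor(im,cv2.COLOR_BGR2HSV);P=robot.camera_params("top")
for nm,lo,hi,roi,z in [("red",(0,150,80),(6,255,255),(150,200,200,235),.057),("yel",(22,150,100),(35,255,255),(150,140,200,175),.057),
  ("purple",(125,80,50),(160,255,255),(300,110,370,230),.05),("orange",(5,150,100),(20,255,255),(305,140,345,200),.109),("blue",(100,130,80),(122,255,255),(335,140,365,200),.109)]:
    for c,s in blobs(hsv,lo,hi,roi)[1]: print(nm,c,s,onz(P,c,z).round(4))
cr=np.hstack([cv2.resize(im[195:240,150:250],None,fx=4,fy=4,interpolation=2),cv2.resize(im[115:160+70,295:375],None,fx=3.9,fy=180/115,interpolation=2)])
cv2.imwrite("pics/c1.png",np.hstack([cv2.resize(im[190:240,150:250],(500,250)),cv2.resize(im[135:205,300:370],(250,250))]))
s=cv2.imread("pics/scene0.png");cv2.imwrite("pics/c2.png",np.hstack([cv2.resize(s[180:270,270:370],(400,360)),cv2.resize(s[150:230,140:228],(396,360))]))
E
```

```text
red [167.26, 216.76] [161, 213, 15, 9, 103] [0.4336 0.2717 0.057 ]
yel [165.36, 157.0] [159, 153, 14, 9, 92] [0.6127 0.2836 0.057 ]
purple [332.89, 145.06] [319, 135, 29, 22, 585] [ 0.6601 -0.2214  0.05  ]
purple [333.53, 195.06] [319, 185, 30, 21, 598] [ 0.5085 -0.2245  0.05  ]
orange [321.79, 168.08] [318, 160, 8, 17, 115] [ 0.5827 -0.1797  0.109 ]
blue [349.33, 168.22] [345, 161, 9, 16, 124] [ 0.5839 -0.2589  0.109 ]
```

View pics/c1.png

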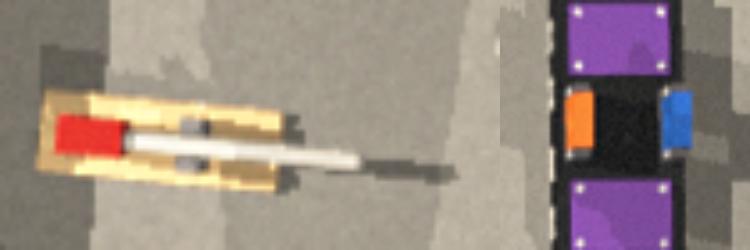

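View pics/c2.png

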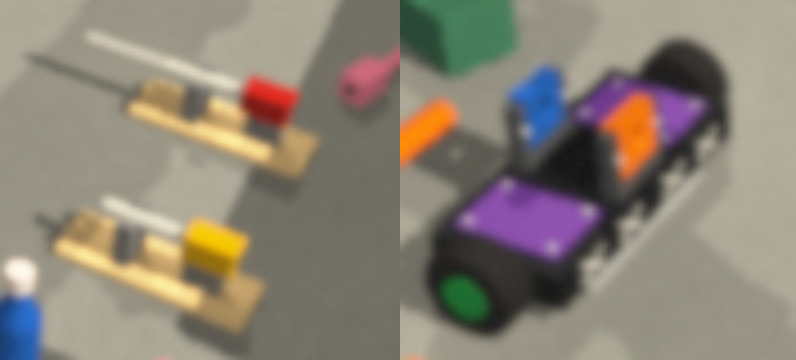

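```bash
python3 - <<'E'
from h import *
from scipy.spatial.transform import Rotation as R
o=robot.get_obs();print(R.from_quat(o["tool_rot"]).as_matrix().round(4))
P=robot.camera_params("top");h=onz(P,(167.26,216.76),.057);n=onz(P,(222,222.4),.047)
print(h,n,n-h)
# rod centreline by bright mask
im=cv2.imread("pics/top0.png");g=im.min(axis=2)
pts=[]
for c in range(180,224):
    col=g[212:230,c].astype(float);w=np.clip(col-175,0,None)
    if w.sum()>20: pts.append((c,212+(w*np.arange(18)).sum()/w.sum()))
pts=np.array(pts);print(pts[::4].round(1).tolist(),len(pts))
sel=pts[(pts[:,0]>195)|(pts[:,0]<184)];sel=pts
W=np.array([onz(P,p,.047)[:2] for p in sel]);f=np.polyfit(W[:,1],W[:,0],1);print("x=%.4f*y+%.4f"%tuple(f),np.polyval(f,h[1]),"last",W[-1],(W[:,0]-np.polyval(f,W[:,1])).std())
E
```

```text
[[ 2.501e-01 -1.000e-04  9.682e-01]
 [-9.682e-01  1.700e-03  2.501e-01]
 [-1.700e-03 -1.000e+00  3.000e-04]]
[0.43357452 0.27172972 0.057     ] [0.41984734 0.10900631 0.047     ] [-0.01372718 -0.1627234  -0.01      ]
[[180.0, 217.3], [184.0, 218.6], [188.0, 219.1], [192.0, 219.0], [196.0, 219.8], [200.0, 219.8], [204.0, 220.5], [208.0, 220.7], [212.0, 220.9], [216.0, 221.2], [220.0, 221.8]] 41
x=0.0657*y+0.4144 0.4322389738559786 last [0.42155139 0.11505646] 0.0009897438360840004
```

Candidates (top view): red-hub long axle (167,217), yellow stub (165,157), pink look-alikes (150,110) and (143,272), and a red block in the tray (60,100). I choose (167,217). Its close crop shows a red square hub and a long bright rod, about 163 mm from hub to nose. First I look at the chassis with the wrist camera.

Call:
carry_out:
  moves:
    - [1,-20.8,-2,49.4,0,-1.335,0]
    - [1,-20.8,-2,49.4,0,-1.335,0]
    - [1,-20.8,-2,49.4,0,-1.335,0]
    - [1,-20.8,-2,49.4,0,-1.335,0]
    - [1,-20.8,-2,49.4,0,-1.335,0]
    - [1,-20.8,-2,49.4,0,-1.335,0]
    - [1,-20.8,-2,49.4,0,-1.335,0]
    - [1,-20.8,-2,49.4,0,-1.335,0]
    - [1,-20.8,-2,49.4,0,-1.335,0]
    - [1,-20.8,-2,49.4,0,-1.335,0]
    - [1,-20.8,-2,49.4,0,-1.335,0]
    - [1,-20.8,-2,49.4,0,-1.335,0]
    - [1,-20.8,-2,49.4,0,-1.335,0]
    - [1,-20.8,-2,49.4,0,-1.335,0]
    - [1,-20.8,-2,49.4,0,-1.335,0]
    - [1,-20.8,-2,49.4,0,-1.335,0]

```text
time: 1.75
position: [0.5817, -0.2812, 0.2676]
tool_rot: [-0.707, -0.005, 0.005, 0.707]
ft_force: [-1.1, 0.3, 0.5]
grip_width: 0.087
```

```bash
cat >>h.py <<'E'
from scipy.spatial.transform import Rotation as R
def wrist(name):
    o=robot.get_obs();im=robot.camera("wrist")[:,:,::-1].copy();cv2.imwrite(name,im)
    T=np.eye(4);T[:3,:3]=R.from_quat(o["tool_rot"]).as_matrix();T[:3,3]=o["position"]
    np.save(name+".npy",T@robot.camera_params("wrist")["mount"])
    print("t",o["time"],"p",o["position"].round(4),"R",T[:3,:3].round(4).tolist(),"f",o["ft_force"].round(2),"w",o["grip_width"],"jv",np.abs(o["joint_velocities"]).max().round(4),"q",o["q"].round(3))
    return im
E
python3 - <<'E'
from h import *
wrist("pics/w1.png")
E
```

```text
t 1.75 p [ 0.5817 -0.2812  0.2676] R [[0.9999, -0.0003, -0.015], [0.015, 0.0, 0.9999], [-0.0003, -1.0, 0.0]] f [-1.05  0.3   0.55] w 0.0870076126172154 jv 0.0047 q [-0.623  0.537  1.354 -0.     1.251 -0.638]
```

View pics/w1.png

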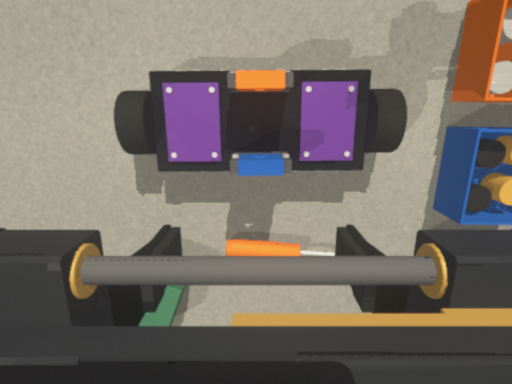

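```bash
python3 - <<'E'
from h import *
im=cv2.imread("pics/w1.png");T=np.load("pics/w1.png.npy");hsv=cv2.cvtColor(im,cv2.COLOR_BGR2HSV);P=robot.camera_params("wrist")
r={}
for nm,lo,hi,roi,z in [("purple",(125,80,50),(160,255,255),(150,60,380,180),.05),("orange",(5,150,100),(20,255,255),(220,60,300,100),.109),("blue",(100,130,80),(122,255,255),(225,140,300,185),.109)]:
    m,b=blobs(hsv,lo,hi,roi,60)
    for c,s in b:
        print(nm,c,s,onz(P,c,z,T).round(4),"edges",[onz(P,(u,v),z,T)[:2].round(4).tolist() for u,v in((s[0]-.5,c[1]),(s[0]+s[2]-.5,c[1]),(c[0],s[1]-.5),(c[0],s[1]+s[3]-.5))])
# screws: bright spots
g=im.min(axis=2)
k=np.zeros_like(g);k[60:180,150:380]=(g[60:180,150:380]>185)*255
n,l,s,c=cv2.connectedComponentsWithStats(k)
for i in range(1,n): print("sp",c[i].round(1),s[i,4],onz(P,c[i],.05,T).round(4))
cv2.imwrite("pics/c3.png",cv2.resize(im[60:190,200:320],None,fx=4.5,fy=4.5,interpolation=0))
E
```

```text
purple [327.5, 120.17] [299, 81, 59, 80, 4292] [ 0.6567 -0.2193  0.05  ] edges [[0.6246, -0.2198], [0.6899, -0.2187], [0.6536, -0.1779], [0.6601, -0.2641]]
purple [192.28, 121.18] [162, 82, 60, 80, 4287] [ 0.5069 -0.2227  0.05  ] edges [[0.4728, -0.2232], [0.5394, -0.2222], [0.5086, -0.1812], [0.5051, -0.2678]]
orange [259.79, 80.33] [235, 70, 50, 22, 1011] [ 0.5809 -0.184   0.109 ] edges [[0.5584, -0.1843], [0.603, -0.1836], [0.5808, -0.175], [0.5811, -0.1935]]
blue [260.41, 164.15] [238, 154, 46, 21, 938] [ 0.5828 -0.2596  0.109 ] edges [[0.5609, -0.2599], [0.6049, -0.2592], [0.5827, -0.2494], [0.583, -0.2696]]
sp [211.1  89.2] 23 [ 0.5286 -0.1888  0.05  ]
sp [308.1  88.7] 20 [ 0.6333 -0.1866  0.05  ]
sp [350.  87.] 1 [ 0.6783 -0.1842  0.05  ]
sp [168.5  89.6] 17 [ 0.4825 -0.1899  0.05  ]
sp [173.4 154.9] 17 [ 0.4839 -0.2605  0.05  ]
sp [214.1 154.5] 15 [ 0.5304 -0.2593  0.05  ]
sp [306.2 154.2] 13 [ 0.6353 -0.2573  0.05  ]
sp [346.5 153.3] 14 [ 0.6811 -0.2555  0.05  ]
```

View pics/c3.png

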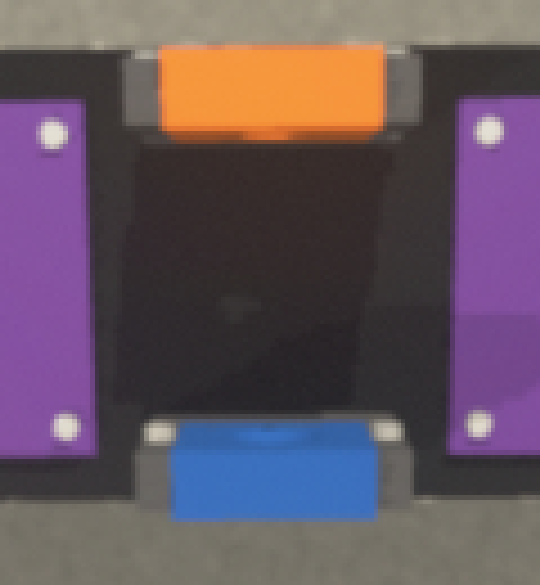

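Call:
carry_out:
  moves:
    - [1,-14.1,4.5,41.3,0,0.09,0]
    - [1,-14.1,4.5,41.3,0,0.09,0]
    - [1,-14.1,4.5,41.3,0,0.09,0]
    - [1,-14.1,4.5,41.3,0,0.09,0]
    - [1,-14.1,4.5,41.3,0,0.09,0]
    - [1,-14.1,4.5,41.3,0,0.09,0]
    - [1,-14.1,4.5,41.3,0,0.09,0]
    - [1,-14.1,4.5,41.3,0,0.09,0]
    - [1,-14.1,4.5,41.3,0,0.09,0]
    - [1,-14.1,4.5,41.3,0,0.09,0]
    - [1,-14.1,4.5,41.3,0,0.09,0]
    - [1,-14.1,4.5,41.3,0,0.09,0]
    - [1,-14.1,4.5,41.3,0,0.09,0]

```text
time: 3.1
position: [0.4356, 0.1291, 0.2228]
tool_rot: [0.707, -0.026, 0.027, -0.707]
ft_force: [-0.0, -0.6, 0.1]
grip_width: 0.0874
```

```bash
python3 - <<'E'
from h import *
im=wrist("pics/w2.png");T=np.load("pics/w2.png.npy");hsv=cv2.cvtColor(im,cv2.COLOR_BGR2HSV);P=robot.camera_params("wrist")
m,b=blobs(hsv,(0,150,80),(6,255,255),(0,0,512,384),60)
for c,s in b: print(c,s,onz(P,c,.057,T).round(4))
E
```

```text
t 3.1 p [0.4356 0.1291 0.2228] R [[0.9972, 0.0011, 0.0753], [-0.0753, -0.0002, 0.9972], [0.0011, -1.0, -0.0001]] f [-0.01 -0.65  0.08] w 0.08742335857656329 jv 0.0041 q [ 0.041  0.337  1.875 -0.     0.928  0.117]
[241.47, 26.92] [228, 2, 28, 53, 1336] [0.4312 0.2718 0.057 ]
```

View pics/w2.png

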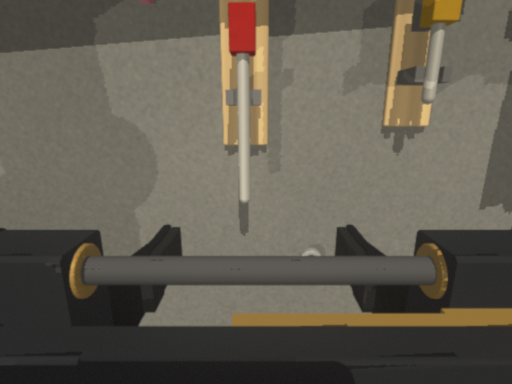

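```bash
python3 - <<'E'
from h import *
im=cv2.imread("pics/w2.png");T=np.load("pics/w2.png.npy");P=robot.camera_params("wrist")
hsv=cv2.cvtColor(im,cv2.COLOR_BGR2HSV)
g=im.min(axis=2).astype(float);pts=[]
for r in list(range(110,198)):
    row=g[r,225:265];w=row>150
    if 4<w.sum()<20: pts.append((225+np.mean(np.where(w)[0]),r,w.sum()))
pts=np.array(pts);print(len(pts),pts[::12].round(1).tolist())
W=np.array([onz(P,p,.047,T)[:2] for p in pts]);f=np.polyfit(W[:,1],W[:,0],1);print(f,"at .272:",np.polyval(f,.272))
m,b=blobs(hsv,(0,150,80),(6,255,255),(0,0,512,384),60)
e=[]
for r in range(5,40):
    x=np.where(m[r])[0]; e.append(onz(P,((x[0]+x[-1])/2,r),.057,T)[:2])
e=np.array(e);print("hub mid", np.polyfit(e[:,1],e[:,0],1),e[0],e[-1],e.mean(0))
print("rear",onz(P,(241,1.5),.057,T),"front bottom?",[onz(P,(241,v),.057,T)[1].round(4) for v in (40,45,48,50,54.5)], "nose",[onz(P,(244.5,v),.045,T)[:2].round(4).tolist() for v in(200,202,204)])
print(proj(P,(.43,.272,.057),T))
cv2.imwrite("pics/c4.png",cv2.resize(im[0:220,200:290],(360,600)))
E
```

```text
88 [[242.5, 110.0, 6.0], [242.5, 122.0, 6.0], [242.5, 134.0, 6.0], [242.5, 146.0, 6.0], [243.0, 158.0, 5.0], [243.5, 170.0, 6.0], [243.5, 182.0, 6.0], [243.5, 194.0, 6.0]]
[0.07129029 0.41078599] at .272: 0.43017694539704765
hub mid [0.07110599 0.41185372] [0.4323062  0.28881787] [0.43036462 0.26214628] [0.43144957 0.27558655]
rear [0.4325446  0.29148249 0.057     ] front bottom? [np.float64(0.2614), np.float64(0.2573), np.float64(0.2549), np.float64(0.2533), np.float64(0.2496)] nose [[0.4194, 0.1105], [0.4192, 0.1083], [0.419, 0.1061]]
[240.09014806  26.74654312]
```

View pics/c4.png

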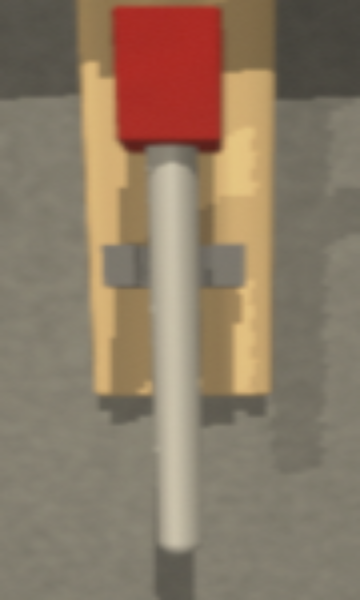

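Call:
carry_out:
  moves:
    - [1,-1.5,4,14.2,0,-0.004,0]
    - [1,-1.5,4,14.2,0,-0.004,0]
    - [1,-1.5,4,14.2,0,-0.004,0]
    - [1,-1.5,9,14.2,0,-0.004,0]
    - [1,-1.5,12,14.2,0,-0.004,0]
    - [1,-1.5,12,14.2,0,-0.004,0]
    - [1,-1.5,12,14.2,0,-0.004,0]

```text
time: 3.85
position: [0.4306, 0.2725, 0.1025]
tool_rot: [0.707, -0.025, 0.025, -0.707]
ft_force: [0.8, -0.3, 0.7]
grip_width: 0.0872
```

```bash
python3 - <<'E'
from h import *
im=wrist("pics/w3.png");T=np.load("pics/w3.png.npy");hsv=cv2.cvtColor(im,cv2.COLOR_BGR2HSV);P=robot.camera_params("wrist")
m,b=blobs(hsv,(0,150,80),(6,255,255),(0,0,512,384),60)
for c,s in b: print(c,s,onz(P,c,.057,T).round(4))
E
```

```text
t 3.85 p [0.4306 0.2725 0.1025] R [[0.9975, -0.0008, 0.0705], [-0.0705, -0.0003, 0.9975], [-0.0007, -1.0, -0.0003]] f [ 0.77 -0.33  0.74] w 0.08719141909791285 jv 0.0449 q [ 0.345  0.607  1.842 -0.     0.693  0.415]
[260.19, 223.6] [242, 190, 38, 66, 2333] [0.4317 0.2759 0.057 ]
```

View pics/w3.png

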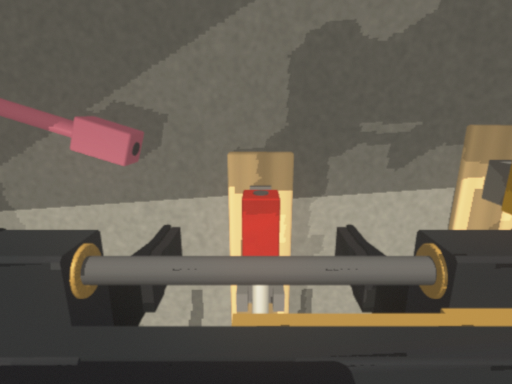

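Call:
carry_out:
  moves:
    - [1,0.1,3,0,0,0,0]
    - [1,0.1,5.1,0,0,0,0]
    - [1,0.1,5.1,0,0,0,0]
    - [1,0.1,5.1,0,0,0,0]

```text
time: 4.3
position: [0.4323, 0.273, 0.0531]
tool_rot: [-0.706, 0.024, -0.026, 0.707]
ft_force: [0.1, 0.3, 0.4]
grip_width: 0.0871
```

```bash
python3 - <<'E'
from h import *
im=wrist("pics/w4.png")
E
```

```text
t 4.3 p [0.4323 0.273  0.0531] R [[0.9976, 0.0025, 0.0699], [-0.0699, 0.0009, 0.9976], [0.0024, -1.0, 0.0011]] f [0.11 0.26 0.42] w 0.08707942655337263 jv 0.0148 q [0.344 0.701 1.861 0.    0.578 0.414]
```

View pics/w4.png

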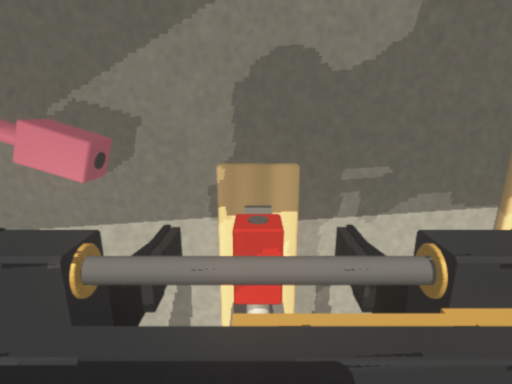

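Call:
carry_out:
  moves:
    - [1,0,0.2,0,0,0,0]
    - [0,0,0.2,0,0,0,0]
    - [0,0,0.2,0,0,0,0]
    - [0,0,0.2,0,0,0,0]
    - [0,0,0.2,0,0,0,0]
    - [0,0,0.2,0,0,0,0]
    - [0,0,0.2,0,0,0,0]
    - [0,0,0.2,0,0,0,0]
    - [0,0,0.2,0,0,0,0]
    - [0,0,0.2,0,0,0,0]
  force: 45

```text
time: 5.35
position: [0.4311, 0.2731, 0.0495]
tool_rot: [-0.707, 0.024, -0.024, 0.707]
ft_force: [-2.0, 0.7, -0.3]
grip_width: 0.0237
```

```bash
python3 - <<'E'
from h import *
im=wrist("pics/w5.png");cv2.imwrite("pics/t5.png",robot.camera("top")[:,:,::-1])
E
```

```text
t 5.35 p [0.4311 0.2731 0.0495] R [[0.9976, 0.0001, 0.0689], [-0.0689, 0.0, 0.9976], [0.0001, -1.0, 0.0]] f [-1.99  0.67 -0.31] w 0.02374888728689134 jv 0.0077 q [0.345 0.707 1.863 0.    0.572 0.414]
```

View pics/w5.png

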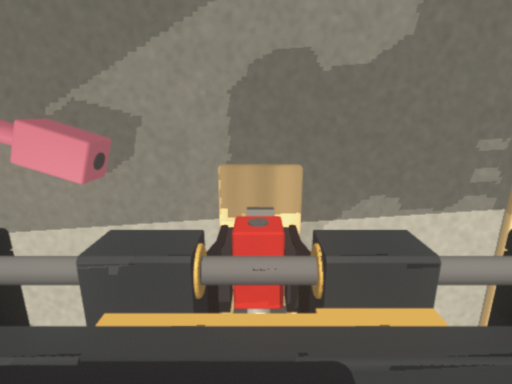

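View pics/t5.png

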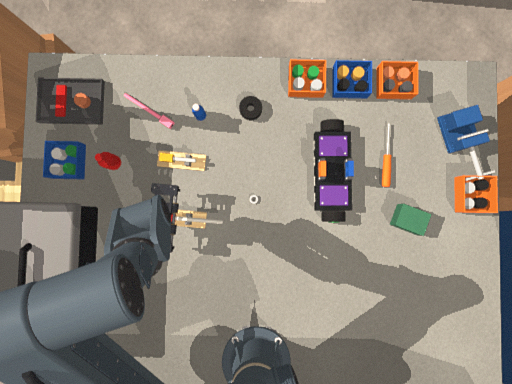

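Call:
carry_out:
  moves:
    - [0,0,-1,0,0,0,0]
    - [0,0,-3,0,0,0,0]
    - [0,0,-6,0,0,0,0]
    - [0,0,-9,0,0,0,0]
    - [0,4,-9,-6,0,-0.03,0]
    - [0,8,-9,-12,0,-0.06,0]
    - [0,12,-9,-18,0,-0.0955,0]
    - [0,14.5,-9,-22,0,-0.0955,0]
    - [0,16.2,-9,-24.7,0,-0.0955,0]
    - [0,16.2,-9,-24.7,0,-0.0955,0]
    - [0,16.2,-6,-24.7,0,-0.0955,0]
    - [0,16.2,-4.2,-24.7,0,-0.0955,0]
    - [0,16.2,-4.2,-24.7,0,-0.0955,0]
    - [0,16.2,-4.2,-24.7,0,-0.0955,0]
    - [0,16.2,-4.2,-24.7,0,-0.0955,0]

```text
time: 6.95
position: [0.5762, 0.0158, 0.0928]
tool_rot: [0.707, 0.01, -0.009, -0.707]
ft_force: [0.0, 0.3, -1.2]
grip_width: 0.0238
```

```bash
python3 - <<'E'
from h import *
im=wrist("pics/w6.png");cv2.imwrite("pics/t6.png",robot.camera("top")[:,:,::-1])
print(robot.get_obs()["position"])
s=robot.camera("scene")[:,:,::-1];cv2.imwrite("pics/s6.png",s)
print(robot.get_obs()["position"],robot.get_obs()["ft_force"])
t=cv2.imread("pics/t6.png");cv2.imwrite("pics/c6.png",np.hstack([cv2.resize(t[120:220,220:370],(600,400))]))
cv2.imwrite("pics/d6.png",cv2.resize(s[130:230,130:290],(800,500)))
E
```

```text
t 6.95 p [0.5762 0.0158 0.0928] R [[0.9996, 0.002, -0.0272], [0.0272, -0.0003, 0.9996], [0.002, -1.0, -0.0004]] f [ 0.    0.33 -1.18] w 0.023802064534884218 jv 0.0075 q [-0.166  0.68   1.679  0.     0.781 -0.194]
[0.57632092 0.01579173 0.09287237]
[0.57619628 0.01577952 0.09271983] [ 0.10490709 -1.23666831 -0.73848583]
```

View pics/c6.png

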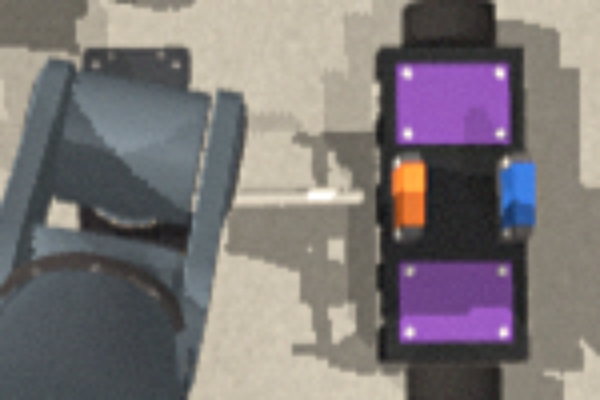

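View pics/d6.png

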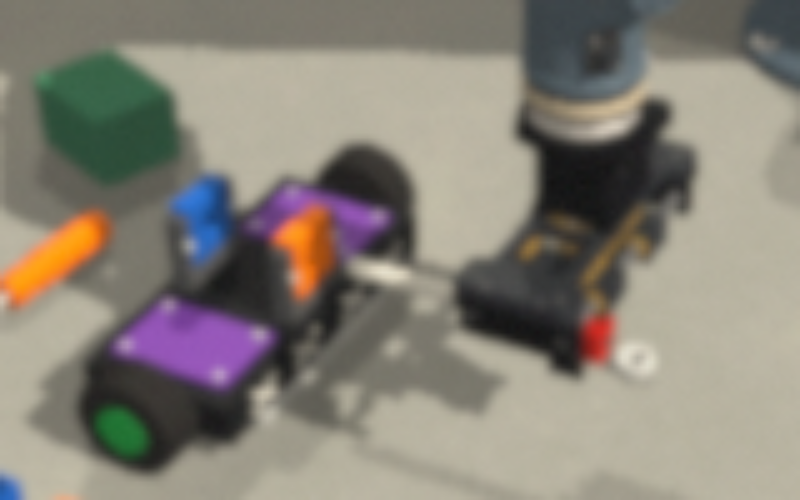

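View pics/w6.png

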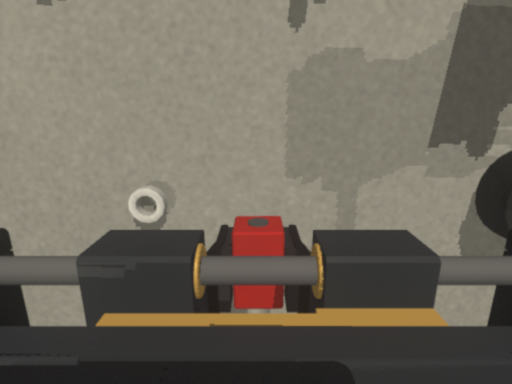

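```bash
python3 - <<'E'
from h import *
im=cv2.imread("pics/t6.png");P=robot.camera_params("top");hsv=cv2.cvtColor(im,cv2.COLOR_BGR2HSV)
g=im.min(axis=2).astype(float)
print(g[162:178,278:314:3].astype(int))
pts=[]
for c in range(282,310):
    col=g[160:178,c];bg=np.median(col);w=np.clip(col-bg-15,0,None)
    if w.sum()>10: pts.append((c,160+(w*np.arange(18)).sum()/w.sum()))
pts=np.array(pts);print(pts.round(1).tolist())
W=np.array([onz(P,p,.089)[:2] for p in pts]);f=np.polyfit(W[:,1],W[:,0],1);print(f,"x at mouth y",np.polyval(f,-.175),"end",W[-1])
for nm,lo,hi,roi,z in [("orange",(5,150,100),(20,255,255),(305,140,345,200),.109),("blue",(100,130,80),(122,255,255),(335,140,365,200),.109)]:
    m,b=blobs(hsv,lo,hi,roi)
    for c,s in b: print(nm,c,s,onz(P,c,z).round(4))
E
```

```text
[[ 70 181 172 178 169 176 176 117 137 143  96  96]
 [ 67 185 174 178 173 173 177 109 170 155  97  99]
 [ 65 178 180 178 174 173 175 111 176 175  96  97]
 [ 70 172 179 174 178 174 177 114 176 181  96  94]
 [ 69 168 170 168 168 169 165 132 173 164  99  93]
 [ 69 146 150 152 151 148 135 199 207 137 134  94]
 [ 89 167 169 172 173 174 182 249 250 168 182  96]
 [116 198 197 197 203 200 210 255 247 200 212 103]
 [156 186 189 186 188 177 175 182 178 175 174  95]
 [154 152 148 140 162 134 130 128 132 126 108  94]
 [124 117 119 120 117 115 118 116 119 119  88  95]
 [126 119 120 110 117 118 118 117 114 118  94 101]
 [121 123 124 119 119 120 114 115 117 116  90  96]
 [116 117 123 115 122 117 118 116 121 116  93  94]
 [116 119 121 115 123 124 120 117 113 115  91  99]
 [113 120 121 118 119 118 117 111 120 120  94  96]]
[[282.0, 169.2], [283.0, 169.2], [284.0, 169.3], [285.0, 169.2], [286.0, 169.1], [287.0, 169.1], [288.0, 169.2], [289.0, 169.0], [290.0, 169.2], [291.0, 169.0], [292.0, 169.0], [293.0, 169.0], [294.0, 169.0], [295.0, 169.0], [296.0, 169.0], [297.0, 168.5], [298.0, 167.9], [299.0, 168.4], [300.0, 168.4], [301.0, 168.4], [302.0, 168.3], [303.0, 168.1], [304.0, 167.7], [305.0, 167.0], [306.0, 167.3], [307.0, 167.3], [308.0, 168.8], [309.0, 168.8]]
[-0.0807444   0.57329099] x at mouth y 0.5874212639811321 end [ 0.58221605 -0.14522338]
orange [322.02, 167.97] [318, 160, 9, 17, 122] [ 0.583  -0.1803  0.109 ]
blue [349.34, 168.16] [345, 161, 9, 16, 122] [ 0.584 -0.259  0.109]
```

Call:
carry_out:
  moves:
    - [0,-0.04,0.1,0,0,0,0]
    - [0,-0.04,0.1,-1,0,0,0]
    - [0,-0.04,0.1,-1.8,0,0,0]
    - [0,-0.04,0.1,-2.4,0,0,0]
    - [0,-0.04,0.1,-2.9,0,0,0]
    - [0,-0.04,0.1,-3.4,0,0,0]
    - [0,-0.04,0.1,-3.8,0,0,0]
    - [0,-0.04,0.1,-3.8,0,0,0]

```text
time: 7.9
position: [0.5763, -0.0232, 0.0905]
tool_rot: [0.707, 0.009, -0.009, -0.707]
ft_force: [0.3, 0.3, -1.6]
grip_width: 0.0235
```

```bash
python3 - <<'E'
from h import *
im=wrist("pics/w7.png");t=robot.camera("top")[:,:,::-1];s=robot.camera("scene")[:,:,::-1]
o=robot.get_obs();print(o["position"].round(4),o["ft_force"].round(2),o["moment"].round(3))
cv2.imwrite("pics/c7.png",np.hstack([cv2.resize(t[140:200,280:370],(450,300)),cv2.resize(s[150:210,165:230],(325,300))]))
E
```

```text
t 7.9 p [ 0.5763 -0.0232  0.0905] R [[0.9997, 0.0001, -0.0257], [0.0257, -0.0001, 0.9997], [0.0001, -1.0, -0.0001]] f [ 0.34  0.35 -1.62] w 0.02348685854626484 jv 0.0137 q [-0.234  0.684  1.678 -0.     0.779 -0.26 ]
[ 0.5761 -0.0224  0.0905] [ 1.28 -0.4  -1.25] [-0.017 -0.08   0.032]
```

View pics/c7.png

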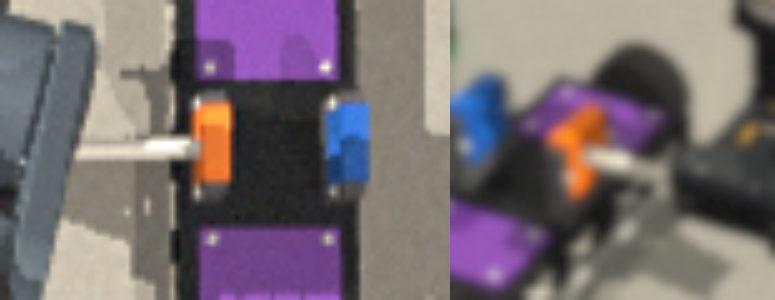

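Call:
carry_out:
  moves:
    - [0,0,0,-0.8,0,0,0]
    - [0,0,0,-1.8,0,0,0]
    - [0,0,0,-2.8,0,0,0]
    - [0,0,0,-3.8,0,0,0]
    - [0,0,0,-4.6,0,0,0]
    - [0,0,0,-5.2,0,0,0]
    - [0,0,0,-5.5,0,0,0]
    - [0,0,0,-5.5,0,0,0]
    - [0,0,0,-5.5,0,0,0]

```text
time: 8.95
position: [0.5775, -0.0774, 0.0905]
tool_rot: [-0.707, -0.009, 0.009, 0.707]
ft_force: [-0.3, -0.2, -0.7]
grip_width: 0.0234
```

```bash
python3 - <<'E'
from h import *
im=wrist("pics/w8.png");t=robot.camera("top")[:,:,::-1];s=robot.camera("scene")[:,:,::-1]
o=robot.get_obs();print(o["position"].round(4),o["ft_force"].round(2),o["moment"].round(3))
cv2.imwrite("pics/c8.png",np.hstack([cv2.resize(t[140:200,280:370],(450,300)),cv2.resize(s[150:210,165:230],(325,300))]))
E
```

```text
t 8.95 p [ 0.5775 -0.0774  0.0905] R [[0.9996, -0.0003, -0.0265], [0.0265, 0.0003, 0.9996], [-0.0003, -1.0, 0.0003]] f [-0.32 -0.24 -0.67] w 0.023400190206626346 jv 0.0081 q [-0.325  0.69   1.662  0.     0.79  -0.352]
[ 0.5776 -0.0771  0.0905] [ 0.41  0.35 -1.44] [ 0.034 -0.106  0.029]
```

View pics/c8.png

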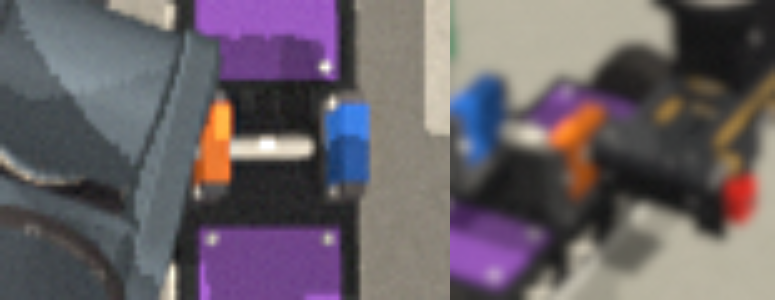

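Call:
carry_out:
  moves:
    - [0,0,0,-0.5,0,0,0]
    - [0,0,0,-0.9,0,0,0]
    - [0,0,0,-1.3,0,0,0]
    - [0,0,0,-1.7,0,0,0]
    - [0,0,0,-2.1,0,0,0]
    - [0,0,0,-2.1,0,0,0]

```text
time: 9.7
position: [0.5784, -0.0993, 0.0906]
tool_rot: [0.707, 0.009, -0.009, -0.707]
ft_force: [-0.2, 0.5, -1.7]
grip_width: 0.0236
```

```bash
python3 - <<'E'
from h import *
o=robot.get_obs();print(o["position"].round(4),o["ft_force"].round(2),o["moment"].round(3))
E
```

```text
[ 0.5784 -0.0993  0.0906] [-0.22  0.54 -1.68] [-0.008 -0.127  0.061]
```

Nose is inside the blue bore with no contact force, so I continue.

Call:
carry_out:
  moves:
    - [0,0,0,-0.5,0,0,0]
    - [0,0,0,-1,0,0,0]
    - [0,0,0,-1.5,0,0,0]
    - [0,0,0,-2,0,0,0]
    - [0,0,0,-2.4,0,0,0]
    - [0,0,0,-2.4,0,0,0]
    - [0,0,0,-2.4,0,0,0]
    - [0,0,0,-2.4,0,0,0]

```text
time: 10.5
position: [0.5788, -0.1223, 0.0905]
tool_rot: [-0.707, -0.009, 0.009, 0.707]
ft_force: [-0.4, -1.0, -0.7]
grip_width: 0.0236
```

```bash
python3 - <<'E'
from h import *
im=wrist("pics/w9.png");t=robot.camera("top")[:,:,::-1];s=robot.camera("scene")[:,:,::-1]
o=robot.get_obs();print(o["position"].round(4),o["ft_force"].round(2),o["moment"].round(3))
cv2.imwrite("pics/c9.png",np.hstack([cv2.resize(t[140:200,300:390],(450,300),interpolation=0),cv2.resize(s[150:210,155:220],(325,300))]))
cv2.imwrite("pics/t9.png",t)
print(t.min(axis=2)[162:176,350:366])
P=robot.camera_params("top")
for c in range(353,366): print(c,onz(P,(c,169),.087)[1].round(4),end=" ")
hw=np.linalg.norm
E
```

```text
t 10.5 p [ 0.5788 -0.1223  0.0905] R [[0.9996, -0.0002, -0.0266], [0.0266, 0.0002, 0.9996], [-0.0002, -1.0, 0.0002]] f [-0.41 -0.98 -0.75] w 0.023601282829920665 jv 0.0016 q [-0.397  0.698  1.639  0.     0.805 -0.424]
[ 0.5788 -0.1223  0.0906] [ 0.15  0.31 -1.01] [ 0.04  -0.122  0.03 ]
[[ 64  58  61  84 118 116 123 121 117 117 123 118 126 117 114 115]
 [ 62  61  63  81 117 112 119 117 121 123 127 123 121 115 118 119]
 [ 60  59  55  73 115 113 114 118 117 126 121 124 123 121 122 116]
 [ 54  40  42  75 122 120 120 117 121 119 120 120 121 121 117 117]
 [ 54  40  41  77 124 121 117 114 122 121 121 122 121 122 124 116]
 [ 47  50  42  80 137 131 137 126 112 121 119 120 121 120 120 118]
 [ 39  43  42 100 174 173 174 164 121 118 120 122 120 123 119 115]
 [ 43  50  42 108 200 198 198 184 124 118 121 123 121 117 120 119]
 [ 46  42  50 107 183 187 189 160 115 118 122 121 122 118 125 118]
 [ 49  49  38  75 144 139 136 117 114 121 120 121 124 121 121 119]
 [ 46  38  41  76 116 119 114 116 118 119 122 120 123 120 122 121]
 [ 49  46  44  76 117 114 119 118 120 119 119 118 120 117 123 121]
 [ 46  44  43  73 122 116 115 116 117 122 114 118 111 120 117 122]
 [ 50  45  43  69 124 114 110 115 118 120 118 117 120 117 124 123]]
353 -0.2744 354 -0.2774 355 -0.2803 356 -0.2832 357 -0.2862 358 -0.2891 359 -0.292 360 -0.2949 361 -0.2979 362 -0.3008 363 -0.3037 364 -0.3067 365 -0.3096
```

View pics/c9.png

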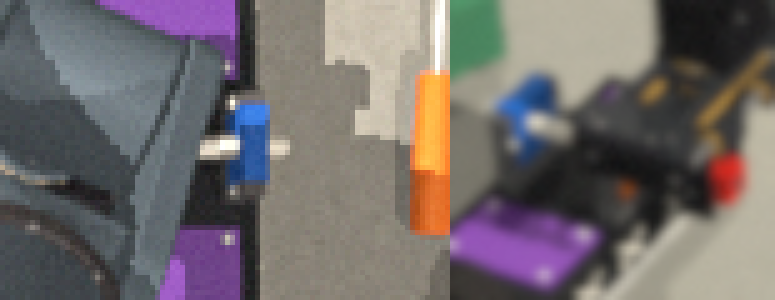

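View pics/w9.png

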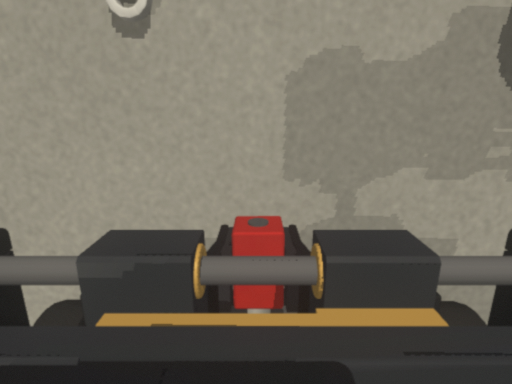

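```bash
python3 - <<'E'
from rig import robot
o=robot.get_obs();print(o["time"],o["joint_velocities"].round(4))
print(robot.hand_in())
E
```

```text
10.65 [ 0.0003 -0.0006  0.002  -0.0007 -0.0001  0.0002]
the job is handed in; nothing more can be done
None
```

I lifted the long red-hub axle out of its cradle and threaded it nose first through the orange bushing and then the blue one. I handed the job in at 10.65 s, with the arm still and the hub gripped at 45 N.

**Final position:** the nose stands about 17 mm beyond the blue bushing's outer face. The top camera puts the tip at y ≈ -0.287 m, and the arm's own pose puts it at -0.288 m. The blue face is at about -0.270 m.

**Contact:** every reading during threading stayed under about 2 N, so I felt no contact with either bushing. I did not move or touch anything else.

**Readings that disagreed:**
- **Chassis position:** the wrist and top cameras differed by about 1.5–2 mm. I went mainly by the wrist camera, because its measurement of the hub matched where the gripper closed on it.
- **Height:** the measured height wavered by about 1–2 mm, which stayed inside the bushings' clearance.

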